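Find and seat the rocking drain cap

TASK

One of the four white caps on the grey drain box is not fully on: press lightly near the edge of the caps, one after another, until you find the one that rocks, then press that cap firmly on its middle until it is fully home and level. Press the sound caps only lightly, pull no cap up, and leave the cup and all the other things around standing where they are.

Things in the scene. Friction and masses are not known exactly. Their poses are not given: they have to be found in the camera images.
- drain_box: low grey plastic drain box fixed to the ledge, 270 x 270 mm, 30 mm high; origin at the centre of its underside, x and y along its sides, z up. Four identical white push-on caps (72 mm across, 24 mm tall, flat round tops) sit on pipe stubs that stand up from it, in a 2 x 2 square with 136 mm between neighbours' axes. The stubs are cut unevenly, so the caps' tops lie between 72 and 79 mm above the ledge and height says nothing about which cap is loose
- seat (a joint): how far the one loose cap (it may be on any of the four stubs) has gone down: 0 as found, 0.004 m fully home on its stub, negative if pulled up. It slides stiffly: about 11 N at its middle (more if off-centre) pushes it down, and it stays where it is left. Pressed near its edge it does not go down but rocks
- rock_x (a joint): tilt of the loose cap about the drain box's x axis (rad), 0 level; positive: its -y edge is down. A push of about 1.5 N near the edge (some 24 mm from the middle) tips it up to about 0.14 rad, until it meets the stub's rim; it stays tipped as it is left, until it is pressed elsewhere
- rock_y (a joint): the same about the drain box's y axis; positive: its +x edge is down
- place_1 (a point): point on the axis of the cap at the drain box's -x, +y corner, 68 mm from the box's centre along each; it is 75.5 mm above the ledge, and that cap's top lies within 4 mm above or below it
- place_2 (a point): point on the axis of the cap at the drain box's -x, -y corner, 68 mm from the box's centre along each; it is 75.5 mm above the ledge, and that cap's top lies within 4 mm above or below it
- place_3 (a point): point on the axis of the cap at the drain box's +x, +y corner, 68 mm from the box's centre along each; it is 75.5 mm above the ledge, and that cap's top lies within 4 mm above or below it
- place_4 (a point): point on the axis of the cap at the drain box's +x, -y corner, 68 mm from the box's centre along each; it is 75.5 mm above the ledge, and that cap's top lies within 4 mm above or below it
- firm_a (a joint): how far one of the three sound caps is squashed straight down on its springy seal (m): 0 untouched, 6 N per mm, springs back; 0.003 (18 N) is too hard. It never rocks. It may be on any of the four stubs
- firm_b (a joint): how far one of the three sound caps is squashed straight down on its springy seal (m): 0 untouched, 6 N per mm, springs back; 0.003 (18 N) is too hard. It never rocks. It may be on any of the four stubs
- firm_c (a joint): how far one of the three sound caps is squashed straight down on its springy seal (m): 0 untouched, 6 N per mm, springs back; 0.003 (18 N) is too hard. It never rocks. It may be on any of the four stubs
- cup: white ceramic toothbrush cup, 66 mm across, 85 mm tall, empty, standing on the drain box among the four caps; origin at the centre of its underside
- nail_brush: wooden nail brush, 66 x 32 x 24 mm, lying flat on the drain box between the two caps of its -x side; origin at the centre of its underside
- squeeze_bottle: turquoise squeeze bottle, closed, 60 mm across, 170 mm tall, on the ledge at the left; origin at the centre of its underside
- soap_dish: steel soap dish with a bar of soap, 85 x 120 x 25 mm, on the ledge at the left; origin at the centre of its underside
- jar: glass jar with a steel lid, 64 mm across, 75 mm tall, on the ledge at the right; origin at the centre of its underside
- toilet_brush: toilet brush in its white holder, 110 mm across, 363 mm tall, on the ledge far left; origin at the centre of its underside
- pedal_bin: steel pedal bin, 196 mm across, 268 mm tall with its black lid, fixed at the far right; origin at the centre of its underside
Mind the look-alikes: they are no part of the job. What is shaped like the cup but blue is not meant.

How it is judged:
On the way:
1. the loose cap is made to rock by a press near its edge, before it is pushed home ((value of joint any of rock_x, rock_y above 0.05 rad or value of joint any of rock_x, rock_y below -0.05 rad) and value of joint seat below 0.0025 m), for 0.05 s.
At the end, for the whole second after the job is handed in: the loose cap is down on its stub (at least 3.2 of its 4 mm) and level (within 0.03 rad about either axis), and the cup stands upright (value of joint seat above 0.0032 m and value of joint rock_x between -0.03 and 0.03 rad and value of joint rock_y between -0.03 and 0.03 rad and angle between cup's own z axis and vertical below 0.1 rad); the robot touches nothing.
It fails at once if a sound cap is pressed hard (squashed by more than 3 mm, 18 N) (value of joint any of firm_a, firm_b, firm_c above 0.003 m).
It fails at once if the loose cap is pulled up by more than 4 mm (value of joint seat below -0.004 m).
It fails at once if one of the loose things around is moved, lifted or carried by more than 25 mm (distance of any of cup, nail_brush, squeeze_bottle, soap_dish, jar, toilet_brush from where it was at the start of the episode above 0.025 m).
It also fails if it takes over 64 s, if anything falls off the work surface, if the arm or the gripper's body presses on something with over 40 N, if the wrist force passes 120 N, or if a joint passes its speed limit or range.

ROBOT

A 7-joint arm with a two-finger parallel gripper is mounted at the origin on the work surface. World frame = base frame: x ahead of the robot, y to its left, z up, the work surface at z = 0. Lengths are in m, angles in rad, forces in N, time in s.
With the tool pointing down it reaches from about 0.425 to 0.875 m from the base axis. Payload 4.7 kg.
Tool frame: the origin (TCP) lies midway between the tips of the shut fingers; the grasp point (between the pads) lies 19 mm behind it (r.hold_point_z is the distance from the TCP to the grasp point, in m); x points along the fingers, z is the direction in which the jaws open and shut, and the axes are right-handed (so a half turn about x gives the same grasp; the last joint's range is limited). The gripper opens to 85 mm and grips with 20 to 120 N. Pads are 22 mm wide; open, the fingers measure 114 mm over their backs; the gripper's body (76 mm by 85 mm) begins 54 mm behind the grasp point. The pads swing forward as they close: fully open they stand 13 mm farther back than shut.
Start: joints at [1.117, 0.321, -0.07, 1.45, 0.023, 1.371, -0.057], TCP at [0.293, -0.58, 0.231] pointing down, gripper open.
Joint ranges: [-2.86, 2.86], [-0.3, 2.09], [-1.38, 1.24], [0.06, 2.45], [-1.56, 4.7], [0.09, 2.05], [-2.69, 2.69]. Speed limits (rad/s): [2.57, 2.57, 3.14, 3.14, 3.14, 3.14, 3.14].

INTERFACE

Orientations are given as a unit quaternion [w, x, y, z].
In Python, from station import r gives the robot as it stands.
- The arm moves only by the shell command python3 -m inch 'ROWS' [FORCE]. ROWS is JSON, a list of rows, each an object of numbers: "wx", "wy", "wz": the turn, a rotation vector about the tool's x, y, z in degrees; "x", "y", "z": the shift along the tool's x, y, z in m; "fingers": the opening, from 0 (shut) to 1 (fully open). A call has 1 to 5 rows; each row is the pose to reach, as a shift and turn from the pose commanded when the call began, along the tool's axes at that moment; what a row does not reach only later rows make up. A row lasts 1/8 s, in which the tool goes at most 62.5 mm and 10.7 degrees, less where a joint would pass 70% of its speed; a pose out of reach is approached as far as the arm can. A call with a gripper value outside its range is refused whole. The fingers move at their own pace and stop on an object; FORCE is the grip in N (left out, the last holds). Time passes only in rows, so rows that repeat a pose let the fingers close. It gives the time, the measured TCP pose, the force and the opening at its end, in the units of the state.
- r.state(): the state, without advancing time (a new reading comes with each control period).
- r.read_camera(name): name is "side" or "top"; returns a dict with "frame" (400x640x3 uint8, red, green, blue), "K" (3x3 intrinsics, pixels), "origin" and "rotation" of the camera in the world. Camera axes: x right, y down, z forward; pixel columns grow to the right and rows downward; lengths in m; the calibration is good to about 2 mm. A picture is of the moment at which its call begins. There is no depth.
- r.finish_job(): hands the job in, once; it reports no verdict.
The state is a dict: "t": time; "q": joint angles; "joint_vel": joint speeds; "joint_efforts": joint torques, N m; "ee_pos": TCP position; "eef_rot": TCP orientation; "contact_force": force on the tool from outside, world axes, zero at the start; "moment": the same for the moment, N m; "width": opening from 0.0 (shut) to 1.0 (fully open).
Only numpy, scipy, OpenCV 4.12 (cv2) and the standard library are available. Lean on these libraries where they do the work, as an engineer would, in place of code of your own. Each camera call takes 0.05 s, during which the arm holds its last target.

## Working session

There is one attempt and no reset: what is moved stays moved. The work goes in short steps, Python scripts to look and compute and a shell command to move; the robot and the scene stay as the last step left them, time stands still between calls to the robot, and variables do not carry over. Pictures are saved under pics/ and viewed, and the job is handed in when it is done.

```bash
ls; mkdir -p pics; python3 - <<'E'
from station import r
import cv2
s=r.state(); print({k:(v if not hasattr(v,'round') else v) for k,v in s.items()})
for n in("side","top"):
    c=r.read_camera(n); cv2.imwrite(f"pics/{n}0.png",cv2.cvtColor(c["frame"],cv2.COLOR_RGB2BGR)); print(n,c["K"],c["origin"],c["rotation"])
E
```

```text
pics
{'t': 0.0, 'q': array([ 1.11708542,  0.32186257, -0.07007885,  1.45170161,  0.02261077,
        1.37078921, -0.05691985]), 'joint_vel': array([-0.0012864 , -0.00069099, -0.00034554, -0.00088499, -0.00039852,
        0.00106513,  0.00238965]), 'joint_efforts': array([-9.39085949e-04, -4.93581784e+01, -3.82973459e-01, -3.14329755e+01,
        1.27737323e-02,  1.13551441e-02,  3.54235203e-05]), 'ee_pos': array([ 0.29280882, -0.57969889,  0.2301844 ]), 'eef_rot': array([ 0.60166063,  0.37082408,  0.60288871, -0.37016104]), 'contact_force': array([0.74384627, 0.9059777 , 0.59517812]), 'moment': array([ 0.03020764, -0.035172  ,  0.00194522]), 'width': 1.0011142202005219}
side [[392.6667743    0.         325.09307837]
 [  0.         392.6667743  200.42773604]
 [  0.           0.           1.        ]] [0.2635334  0.89370989 0.90043972] [ 0.06925593 -0.15973884  0.89338994 -0.41417573]
top [[484.47372591   0.         330.44643146]
 [  0.         484.47372591 199.69240982]
 [  0.           0.           1.        ]] [ 0.33460752 -0.01677465  1.36214599] [ 0.0615126  -0.69762535  0.71126021 -0.06036542]
```

View pics/side0.png

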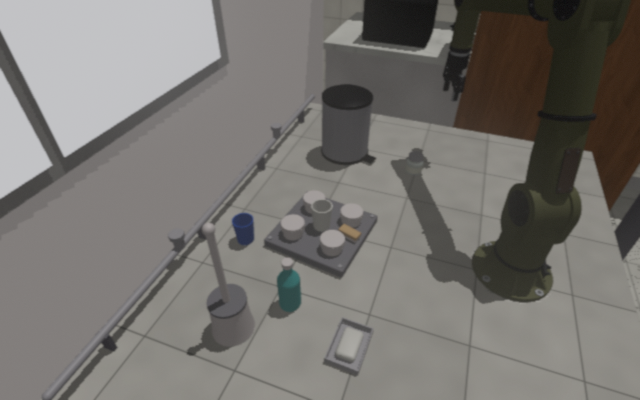

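View pics/top0.png

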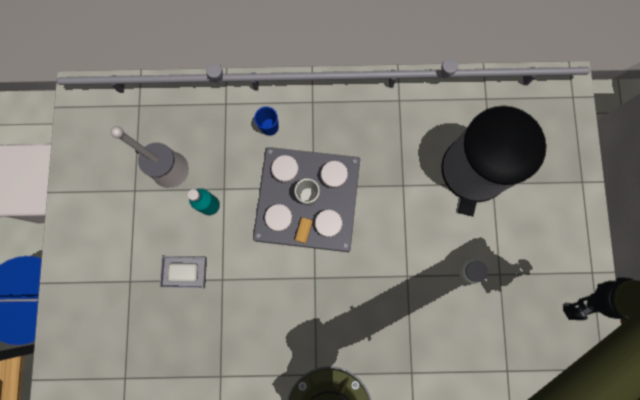

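The top view shows the box near (307,200), with caps at about (285,168), (334,174), (278,217) and (328,223). The cup is at (307,190), the brush at (304,230), and the blue look-alike at (266,121). Next I measure these.

```bash
cat > h.py <<'E'
import numpy as np,cv2
from station import r
from scipy.spatial.transform import Rotation as R
def rot(q): return R.from_quat([q[1],q[2],q[3],q[0]]).as_matrix()
def M(c):
    a=np.asarray(c["rotation"]); return a if a.shape==(3,3) else rot(a)
def ray(c,uv,z):
    d=M(c)@np.linalg.inv(c["K"])@np.array([uv[0],uv[1],1.]); o=np.array(c["origin"])
    return o+d*(z-o[2])/d[2]
def proj(c,p):
    v=c["K"]@(M(c).T@(np.array(p)-c["origin"])); return v[:2]/v[2]
E
python3 - <<'E'
from h import *
c=r.read_camera("top"); f=c["frame"]
g=f[140:260,240:370]
cv2.imwrite("pics/topz.png",cv2.cvtColor(cv2.resize(g,None,fx=5,fy=5,interpolation=cv2.INTER_CUBIC),cv2.COLOR_RGB2BGR))
gr=f.min(2).astype(int)
print([f[168,285],f[217,278],f[200,285],f[150,240]])
m=((gr>150)).astype(np.uint8); m[:140]=0;m[260:]=0;m[:,:240]=0;m[:,370:]=0
n,l,st,ce=cv2.connectedComponentsWithStats(m)
for i in range(1,n):
    if st[i,4]>30: print(st[i],ce[i],ray(c,ce[i],.0755).round(4))
# box: dark bluish
s=f.astype(int); mm=((gr<115)).astype(np.uint8);mm[:140]=0;mm[260:]=0;mm[:,:245]=0;mm[:,370:]=0
cs,_=cv2.findContours(mm,cv2.RETR_EXTERNAL,cv2.CHAIN_APPROX_NONE)
k=max(cs,key=cv2.contourArea); b=cv2.minAreaRect(k); print(b)
for p in cv2.boxPoints(b): print(p,ray(c,p,.03).round(4))
E
```

```text
[array([205, 196, 192], dtype=uint8), array([209, 198, 197], dtype=uint8), array([100,  96, 104], dtype=uint8), array([158, 155, 145], dtype=uint8)]
[272 155  26  26 510] [284.55294118 167.6372549 ] [0.6501 0.1067 0.0755]
[322 161  26  25 516] [334.19573643 173.18217054] [ 0.6319 -0.0284  0.0755]
[301 189  10  13 101] [305.22772277 194.40594059] [0.5747 0.051  0.0755]
[240 191  18  15 162] [246.59876543 195.64197531] [0.5744 0.2094 0.0755]
[356 193  14  37 337] [363.08605341 208.        ] [ 0.5345 -0.1041  0.0755]
[265 204  27  27 536] [278.13059701 217.00373134] [0.5146 0.1242 0.0755]
[316 210  26  27 549] [328.41894353 222.62112933] [ 0.4968 -0.0102  0.0755]
[365 237   5  13  37] [367.7027027 244.       ] [ 0.4377 -0.1134  0.0755]
[240 245  72  15 820] [275.2597561  253.31219512] [0.4178 0.1319 0.0755]
[317 251  20   9 141] [326.0212766  255.26950355] [ 0.41   -0.0023  0.0755]
((307.6310119628906, 197.70944213867188), (110.56228637695312, 113.52898406982422), 16.966148376464844)
[238.19162 235.87198] [0.4706 0.2394 0.03  ]
[271.3201  127.28409] [0.7808 0.1486 0.03  ]
[377.0704 159.5469] [ 0.6796 -0.151   0.03  ]
[343.94193 268.1348 ] [ 0.3769 -0.05    0.03  ]
```

View pics/topz.png

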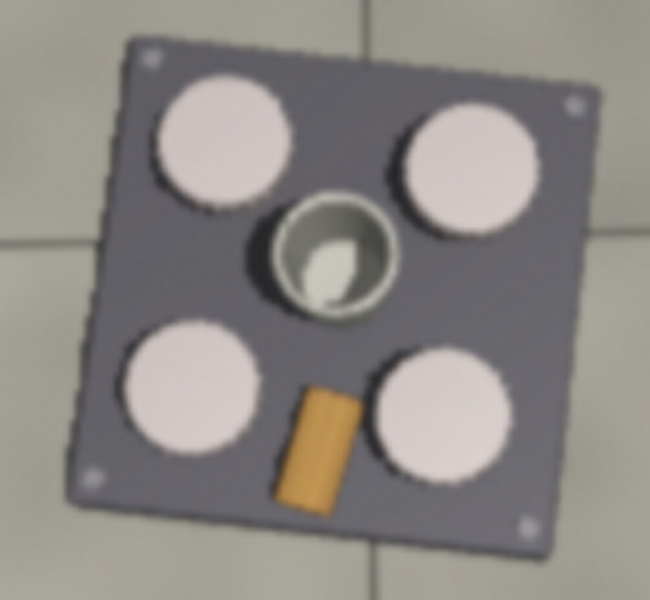

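```bash
cat >> h.py <<'E'
P={1:(.5146,.1242),2:(.4968,-.0102),3:(.6501,.1067),4:(.6319,-.0284)}
C0=np.mean(list(P.values()),0)
bx=np.array(P[3])+P[4]-np.array(P[1])-P[2]; bx/=np.linalg.norm(bx); by=np.array([-bx[1],bx[0]])
def to(p):  # shift in tool axes to reach world point p
    s=r.state(); T=rot(s["eef_rot"]); return T.T@(np.array(p)-s["ee_pos"])
E
python3 - <<'E'
from h import *
c=r.read_camera("top")
print(C0,bx,by)
cup=ray(c,(240+335/5,140+255/5),.115);print("cup",cup)
br=ray(c,(240+320/5,140+452/5),.054);print("brush",br)
for k,p in P.items(): print(k,np.linalg.norm(cup[:2]-p),(np.array(p)-C0)@bx,(np.array(p)-C0)@by)
s=r.state();print(rot(s["eef_rot"]).round(3))
s2=r.read_camera("side")
for k,p in P.items(): print(k,proj(s2,(*p,.0755)))
print("cup",proj(s2,cup))
g=s2["frame"][180:280,250:390]
cv2.imwrite("pics/sidez.png",cv2.cvtColor(cv2.resize(g,None,fx=5,fy=5,interpolation=cv2.INTER_CUBIC),cv2.COLOR_RGB2BGR))
E
```

```text
[0.57335  0.048075] [ 0.99140934 -0.13079569] [0.13079569 0.99140934]
cup [0.57634205 0.04418376 0.115     ]
brush [0.47954846 0.05646989 0.054     ]
1 0.1010676924334908 -0.06820212083181526 0.06778678956140702
2 0.09635627023537348 -0.06827026648518021 -0.06778678956140703
3 0.0966877221548143 0.06842276986267044 0.06815994196975256
4 0.09140617528730624 0.06804961745432492 -0.06815994196975256
[[-0.001  0.893  0.451]
 [ 0.001  0.451 -0.893]
 [-1.    -0.    -0.001]]
1 [332.21058919 236.34302806]
2 [351.52533469 209.23765533]
3 [292.17578269 221.32252275]
4 [313.82697657 196.18069118]
cup [322.02185949 204.5514852 ]
```

View pics/sidez.png

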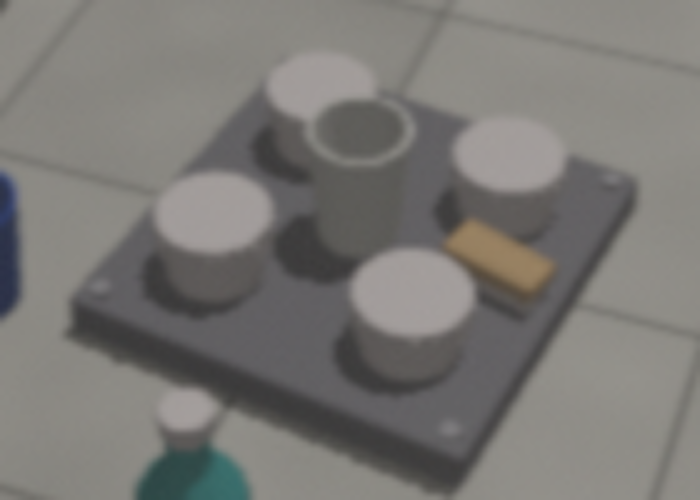

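```bash
python3 - <<'E'
from h import *
c=r.read_camera("top")
print("bin",ray(c,(506,144),.268),"bottle",ray(c,(194,195),.17),"brush knob",ray(c,(117,132),.363))
for k,p in P.items():
    sg=1 if k in(1,3) else -1
    q=np.array(p)+sg*.024*by; print(k,q,to((*q,.13)).round(4))
E
```

```text
bin [ 0.64934095 -0.42944321  0.268     ] bottle [0.56105771 0.32459297 0.17      ] brush knob [0.66541615 0.43895493 0.363     ]
1 [0.5177391  0.14799382] [ 0.1013  0.5289 -0.5484]
2 [ 0.4936609  -0.03399382] [ 0.1012  0.4253 -0.3969]
3 [0.6532391  0.13049382] [ 0.1012  0.6419 -0.4717]
4 [ 0.6287609  -0.05219382] [ 0.1011  0.5377 -0.3197]
```

```bash
python3 -m inch '[{"y":0.043,"z":-0.04,"wx":-6,"fingers":0},{"y":0.086,"z":-0.08,"wx":-15,"fingers":0},{"y":0.129,"z":-0.12,"wx":-25,"fingers":0},{"y":0.172,"z":-0.16,"wx":-35,"fingers":0},{"y":0.213,"z":-0.198,"wx":-45,"fingers":0}]'
python3 - <<'E'
from h import *
s=r.state();T=rot(s["eef_rot"]);print(s["ee_pos"],T.round(3),s["q"].round(2)); print(to((.4937,-.034,.12)).round(4)); print(np.degrees(np.arctan2(T[1,2],T[0,2])))
E
```

```text
[ 0.29300298 -0.58004641  0.23096495] [[-0.     0.893  0.451]
 [ 0.     0.451 -0.893]
 [-1.    -0.    -0.001]] [ 1.12  0.32 -0.07  1.45  0.02  1.37 -0.06]
[ 0.1112  0.4254 -0.3968]
-63.19905770319669validation failed for argument at $[0]...
```

```bash
python3 -m inch '[{"x":0.0,"y":0.043,"z":-0.04,"wx":-6.0,"wy":0.0,"wz":0.0,"fingers":0.0},{"x":0.0,"y":0.086,"z":-0.08,"wx":-15.0,"wy":0.0,"wz":0.0,"fingers":0.0},{"x":0.0,"y":0.129,"z":-0.12,"wx":-25.0,"wy":0.0,"wz":0.0,"fingers":0.0},{"x":0.0,"y":0.172,"z":-0.16,"wx":-35.0,"wy":0.0,"wz":0.0,"fingers":0.0},{"x":0.0,"y":0.213,"z":-0.198,"wx":-45.0,"wy":0.0,"wz":0.0,"fingers":0.0}]'
python3 - <<'E'
from h import *
s=r.state();T=rot(s["eef_rot"]);print(s["ee_pos"],T.round(3),s["q"].round(2)); print(to((.4937,-.034,.12)).round(4)); print(np.degrees(np.arctan2(T[1,2],T[0,2])))
E
```

```text
t: 0.92
ee_pos: [0.3945, -0.3054, 0.2315]
eef_rot: [0.699, 0.109, 0.698, -0.11]
contact_force: [0.5, -0.6, -0.4]
width: -0.002
[ 0.39447542 -0.30539861  0.2315361 ] [[ 0.     0.306  0.952]
 [-0.001  0.952 -0.306]
 [-1.    -0.     0.001]] [ 0.92  0.01 -0.32  1.81  0.    1.32  0.29]
[0.1114 0.2888 0.0112]
-17.84821469081237
```

```bash
python3 -m inch '[{"x":0.0,"y":0.06,"z":0.002,"wx":-2.0,"wy":0.0,"wz":0.0,"fingers":0.0},{"x":0.0,"y":0.12,"z":0.004,"wx":-4.0,"wy":0.0,"wz":0.0,"fingers":0.0},{"x":0.0,"y":0.18,"z":0.007,"wx":-6.0,"wy":0.0,"wz":0.0,"fingers":0.0},{"x":0.0,"y":0.24,"z":0.009,"wx":-8.0,"wy":0.0,"wz":0.0,"fingers":0.0},{"x":0.04,"y":0.289,"z":0.011,"wx":-10.3,"wy":0.0,"wz":0.0,"fingers":0.0}]'
python3 - <<'E'
from h import *
print(to((.4937,-.034,.09)).round(4))
E
```

```text
t: 1.55
ee_pos: [0.4975, -0.0346, 0.1945]
eef_rot: [0.708, 0.047, 0.703, -0.048]
contact_force: [0.1, -1.1, -1.1]
width: 0.003
[ 1.045e-01  1.000e-04 -4.700e-03]
```

```bash
python3 -m inch '[{"x":0.05,"y":0.0,"z":-0.003,"wx":0.0,"wy":0.0,"wz":0.0,"fingers":0.0},{"x":0.095,"y":0.0,"z":-0.003,"wx":0.0,"wy":0.0,"wz":0.0,"fingers":0.0},{"x":0.105,"y":0.0,"z":-0.003,"wx":0.0,"wy":0.0,"wz":0.0,"fingers":0.0},{"x":0.105,"y":0.0,"z":-0.003,"wx":0.0,"wy":0.0,"wz":0.0,"fingers":0.0}]'
python3 - <<'E'
from h import *
for n in("side","top"):
    c=r.read_camera(n);g=c["frame"][140:300,230:400]
    cv2.imwrite(f"pics/{n}1.png",cv2.cvtColor(cv2.resize(g,None,fx=3.5,fy=3.5,interpolation=cv2.INTER_CUBIC),cv2.COLOR_RGB2BGR))
f=[]
s=r.state();print(s["ee_pos"],s["contact_force"],s["moment"],to((.4937,-.034,.08)))
E
```

```text
t: 2.05
ee_pos: [0.4917, -0.0366, 0.0873]
eef_rot: [0.705, 0.049, 0.705, -0.049]
contact_force: [-0.0, -0.3, -0.2]
width: -0.002
[ 0.49304497 -0.03674477  0.08874171] [-0.14162774  0.29475406 -0.92333979] [ 0.00632955 -0.06128841  0.04965007] [0.00874189 0.00281094 0.0002415 ]
```

View pics/side1.png

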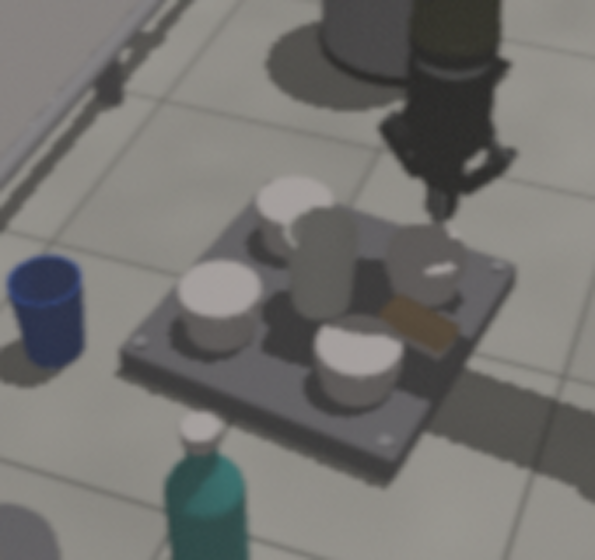

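View pics/top1.png

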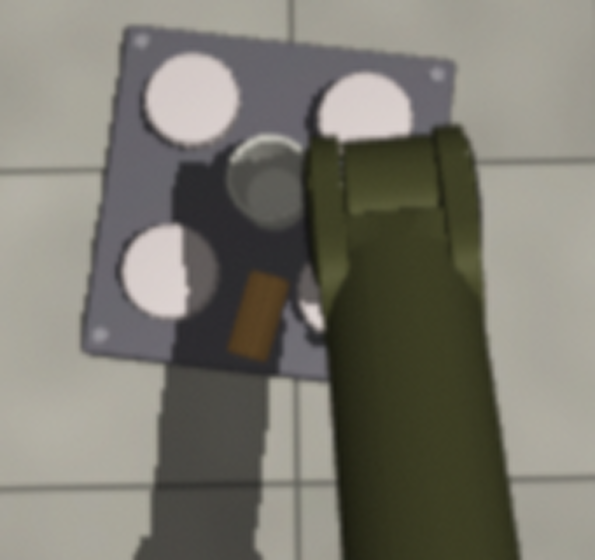

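The finger tips are above the outer (−y) edge of cap 2, and the knuckles are clear of the cup. I'll go down in small steps now.

```bash
cat > f.py <<'E'
from h import *
s=r.state();print(s["t"],s["ee_pos"].round(4),"F",s["contact_force"].round(2),"M",s["moment"].round(3))
E
python3 -m inch '[{"x":0.004,"y":0.002,"z":0.0,"wx":0.0,"wy":0.0,"wz":0.0,"fingers":0.0},{"x":0.008,"y":0.002,"z":0.0,"wx":0.0,"wy":0.0,"wz":0.0,"fingers":0.0},{"x":0.008,"y":0.002,"z":0.0,"wx":0.0,"wy":0.0,"wz":0.0,"fingers":0.0}]'; python3 f.py
python3 -m inch '[{"x":0.0015,"y":0.0,"z":0.0,"wx":0.0,"wy":0.0,"wz":0.0,"fingers":0.0},{"x":0.0015,"y":0.0,"z":0.0,"wx":0.0,"wy":0.0,"wz":0.0,"fingers":0.0}]'; python3 f.py
python3 -m inch '[{"x":0.0015,"y":0.0,"z":0.0,"wx":0.0,"wy":0.0,"wz":0.0,"fingers":0.0},{"x":0.0015,"y":0.0,"z":0.0,"wx":0.0,"wy":0.0,"wz":0.0,"fingers":0.0}]'; python3 f.py
```

```text
t: 2.52
ee_pos: [0.4916, -0.0345, 0.0787]
eef_rot: [0.705, 0.049, 0.706, -0.049]
contact_force: [0.4, -1.3, 1.1]
width: 0.001
2.525 [ 0.4916 -0.0345  0.0787] F [ 0.44 -1.34  1.08] M [ 0.009 -0.007 -0.014]
t: 2.78
ee_pos: [0.4916, -0.0345, 0.0772]
eef_rot: [0.705, 0.049, 0.705, -0.049]
contact_force: [0.4, -0.3, 0.2]
width: -0.0
2.775 [ 0.4916 -0.0345  0.0772] F [ 0.36 -0.32  0.23] M [0.066 0.009 0.019]
t: 3.02
ee_pos: [0.4916, -0.0345, 0.0757]
eef_rot: [0.705, 0.049, 0.705, -0.049]
contact_force: [0.2, -0.8, 0.5]
width: -0.001
3.025 [ 0.4916 -0.0345  0.0757] F [ 0.19 -0.82  0.46] M [ 0.038 -0.024 -0.033]
```

```bash

python3 -m inch '[{"x":0.001,"y":0.0,"z":0.0,"wx":0.0,"wy":0.0,"wz":0.0,"fingers":0.0},{"x":0.001,"y":0.0,"z":0.0,"wx":0.0,"wy":0.0,"wz":0.0,"fingers":0.0}]'>/dev/null; python3 f.py
python3 -m inch '[{"x":0.001,"y":0.0,"z":0.0,"wx":0.0,"wy":0.0,"wz":0.0,"fingers":0.0},{"x":0.001,"y":0.0,"z":0.0,"wx":0.0,"wy":0.0,"wz":0.0,"fingers":0.0}]'>/dev/null; python3 f.py
```

```text
3.275 [ 0.4918 -0.0345  0.0749] F [-0.31  0.49  1.3 ] M [ 0.002  0.031 -0.076]
3.525 [ 0.4918 -0.0346  0.0742] F [-2.52 -0.12  5.5 ] M [0.012 0.349 0.012]
```

Cap 2 is stiff: 5.5 N within about 0.75 mm of first contact at 0.075 m, so it is sound. Next is cap 4.

```bash

python3 -m inch '[{"x":-0.03,"y":0.0,"z":0.0,"wx":0.0,"wy":0.0,"wz":0.0,"fingers":0.0}]'>/dev/null; python3 f.py; python3 -c "
from h import *
print(to((.6288,-.0522,.080)))"
```

```text
3.65 [ 0.4898 -0.0344  0.1021] F [-0.18 -0.17  0.8 ] M [ 0.024 -0.064  0.031]
[0.02147524 0.00142372 0.14023633]
```

```bash

python3 -m inch '[{"x":0.0,"y":0.0,"z":0.05,"wx":0.0,"wy":0.0,"wz":0.0,"fingers":0.0},{"x":0.0,"y":0.001,"z":0.1,"wx":0.0,"wy":0.0,"wz":0.0,"fingers":0.0},{"x":0.0,"y":0.001,"z":0.14,"wx":0.0,"wy":0.0,"wz":0.0,"fingers":0.0},{"x":0.02,"y":0.001,"z":0.14,"wx":0.0,"wy":0.0,"wz":0.0,"fingers":0.0},{"x":0.02,"y":0.001,"z":0.14,"wx":0.0,"wy":0.0,"wz":0.0,"fingers":0.0}]'>/dev/null; python3 f.py; python3 -c "
from h import *
print(to((.6288,-.0522,.080)))"
```

```text
4.275 [ 0.6278 -0.0524  0.0808] F [-0.16  0.47  0.44] M [ 0.092  0.083 -0.002]
[0.00079324 0.00029613 0.00096226]
```

```bash

for i in 1 ; do
python3 -m inch '[{"x":0.0015,"y":0.0,"z":0.0,"wx":0.0,"wy":0.0,"wz":0.0,"fingers":0.0},{"x":0.0015,"y":0.0,"z":0.0,"wx":0.0,"wy":0.0,"wz":0.0,"fingers":0.0}]'>/dev/null; python3 f.py
python3 -m inch '[{"x":0.0015,"y":0.0,"z":0.0,"wx":0.0,"wy":0.0,"wz":0.0,"fingers":0.0},{"x":0.0015,"y":0.0,"z":0.0,"wx":0.0,"wy":0.0,"wz":0.0,"fingers":0.0}]'>/dev/null; python3 f.py; done
```

```text
4.525 [ 0.6301 -0.0527  0.0829] F [-0.95 -0.82  0.58] M [-0.028 -0.022 -0.014]
4.775 [ 0.6304 -0.0529  0.0811] F [-0.49 -0.09  0.13] M [-0.035  0.009  0.013]
```

```bash
python3 -m inch '[{"x":0.001,"y":0.0,"z":0.0,"wx":0.0,"wy":0.0,"wz":0.0,"fingers":0.0},{"x":0.001,"y":0.0,"z":0.0,"wx":0.0,"wy":0.0,"wz":0.0,"fingers":0.0}]'>/dev/null; python3 f.py
```

```text
5.025 [ 0.6304 -0.0528  0.0797] F [-0.55  0.73 -0.34] M [0.038 0.008 0.038]
```

```bash
python3 -m inch '[{"x":0.0015,"y":0.0,"z":0.0,"wx":0.0,"wy":0.0,"wz":0.0,"fingers":0.0},{"x":0.0015,"y":0.0,"z":0.0,"wx":0.0,"wy":0.0,"wz":0.0,"fingers":0.0}]'>/dev/null; python3 f.py
python3 -m inch '[{"x":0.001,"y":0.0,"z":0.0,"wx":0.0,"wy":0.0,"wz":0.0,"fingers":0.0},{"x":0.001,"y":0.0,"z":0.0,"wx":0.0,"wy":0.0,"wz":0.0,"fingers":0.0}]'>/dev/null; python3 f.py
```

```text
5.275 [ 0.6304 -0.0527  0.0781] F [ 0.27 -1.14 -0.68] M [ 0.043 -0.016 -0.008]
5.525 [ 0.6304 -0.0527  0.0772] F [-0.33 -0.66  0.2 ] M [-0.038  0.005  0.006]
```

```bash
python3 -m inch '[{"x":0.001,"y":0.0,"z":0.0,"wx":0.0,"wy":0.0,"wz":0.0,"fingers":0.0},{"x":0.001,"y":0.0,"z":0.0,"wx":0.0,"wy":0.0,"wz":0.0,"fingers":0.0}]'>/dev/null; python3 f.py
python3 -m inch '[{"x":0.001,"y":0.0,"z":0.0,"wx":0.0,"wy":0.0,"wz":0.0,"fingers":0.0},{"x":0.001,"y":0.0,"z":0.0,"wx":0.0,"wy":0.0,"wz":0.0,"fingers":0.0}]'>/dev/null; python3 f.py
```

```text
5.775 [ 0.6306 -0.0527  0.0766] F [-0.55  0.06  1.61] M [-0.045  0.208  0.055]
6.025 [ 0.6306 -0.0528  0.076 ] F [-1.98 -0.62  5.35] M [-0.023  0.482 -0.006]
```

Cap 4 is stiff too: 1.6 N, then 5.35 N, over about 0.6 mm. Next is cap 3, lifting well above the cup for the transit.

```bash

python3 -m inch '[{"x":-0.05,"y":0.0,"z":0.0,"wx":0.0,"wy":0.0,"wz":0.0,"fingers":0.0},{"x":-0.08,"y":0.0,"z":0.0,"wx":0.0,"wy":0.0,"wz":0.0,"fingers":0.0}]'>/dev/null; python3 f.py; python3 -c "
from h import *
print(to((.6532,.1305,.085)))"
```

```text
6.275 [ 0.6312 -0.0525  0.157 ] F [ 0.03 -0.69  0.84] M [ 0.009 -0.042 -0.02 ]
[ 0.07208901  0.18431002 -0.00347481]
```

```bash

python3 -m inch '[{"x":0.0,"y":0.06,"z":-0.001,"wx":0.0,"wy":0.0,"wz":0.0,"fingers":0.0},{"x":0.0,"y":0.12,"z":-0.002,"wx":0.0,"wy":0.0,"wz":0.0,"fingers":0.0},{"x":0.0,"y":0.184,"z":-0.003,"wx":0.0,"wy":0.0,"wz":0.0,"fingers":0.0},{"x":0.05,"y":0.184,"z":-0.003,"wx":0.0,"wy":0.0,"wz":0.0,"fingers":0.0},{"x":0.07,"y":0.184,"z":-0.003,"wx":0.0,"wy":0.0,"wz":0.0,"fingers":0.0}]'>/dev/null;
python3 -m inch '[{"x":0.0,"y":0.0,"z":0.0,"wx":0.0,"wy":0.0,"wz":0.0,"fingers":0.0},{"x":0.0,"y":0.0,"z":0.0,"wx":0.0,"wy":0.0,"wz":0.0,"fingers":0.0}]'>/dev/null; python3 f.py; python3 -c "
from h import *
print(to((.6532,.1305,.080)))"
```

```text
7.15 [0.654  0.1287 0.0867] F [0.92 0.84 1.61] M [0.025 0.063 0.025]
[ 0.00669123  0.00166656 -0.0010968 ]
```

```bash

python3 -m inch '[{"x":0.003,"y":0.0015,"z":0.0,"wx":0.0,"wy":0.0,"wz":0.0,"fingers":0.0},{"x":0.006,"y":0.0015,"z":0.0,"wx":0.0,"wy":0.0,"wz":0.0,"fingers":0.0},{"x":0.006,"y":0.0015,"z":0.0,"wx":0.0,"wy":0.0,"wz":0.0,"fingers":0.0}]'>/dev/null; python3 f.py
python3 -m inch '[{"x":0.0015,"y":0.0,"z":0.0,"wx":0.0,"wy":0.0,"wz":0.0,"fingers":0.0},{"x":0.0015,"y":0.0,"z":0.0,"wx":0.0,"wy":0.0,"wz":0.0,"fingers":0.0}]'>/dev/null; python3 f.py
python3 -m inch '[{"x":0.001,"y":0.0,"z":0.0,"wx":0.0,"wy":0.0,"wz":0.0,"fingers":0.0},{"x":0.001,"y":0.0,"z":0.0,"wx":0.0,"wy":0.0,"wz":0.0,"fingers":0.0}]'>/dev/null; python3 f.py
```

```text
7.525 [0.653  0.1313 0.0794] F [-0.11 -0.33 -0.11] M [0.047 0.03  0.018]
7.775 [0.6529 0.1314 0.0776] F [ 0.24 -0.17 -0.86] M [-0.045  0.025 -0.043]
8.025 [0.6531 0.1316 0.077 ] F [-0.34 -0.06  1.23] M [0.06  0.063 0.018]
```

```bash

python3 -m inch '[{"x":0.001,"y":0.0,"z":0.0,"wx":0.0,"wy":0.0,"wz":0.0,"fingers":0.0},{"x":0.001,"y":0.0,"z":0.0,"wx":0.0,"wy":0.0,"wz":0.0,"fingers":0.0}]'>/dev/null; python3 f.py
python3 -m inch '[{"x":0.0005,"y":0.0,"z":0.0,"wx":0.0,"wy":0.0,"wz":0.0,"fingers":0.0},{"x":0.0005,"y":0.0,"z":0.0,"wx":0.0,"wy":0.0,"wz":0.0,"fingers":0.0}]'>/dev/null; python3 f.py
```

```text
8.275 [0.6532 0.1319 0.076 ] F [-0.4  -0.33  2.69] M [0.21  0.086 0.021]
8.525 [0.6532 0.1319 0.0754] F [-1.08  1.15  2.16] M [ 0.329 -0.025 -0.003]
```

```bash

python3 -m inch '[{"x":0.001,"y":0.0,"z":0.0,"wx":0.0,"wy":0.0,"wz":0.0,"fingers":0.0},{"x":0.001,"y":0.0,"z":0.0,"wx":0.0,"wy":0.0,"wz":0.0,"fingers":0.0}]'>/dev/null; python3 f.py
python3 -m inch '[{"x":0.0005,"y":0.0,"z":0.0,"wx":0.0,"wy":0.0,"wz":0.0,"fingers":0.0},{"x":0.0005,"y":0.0,"z":0.0,"wx":0.0,"wy":0.0,"wz":0.0,"fingers":0.0}]'>/dev/null; python3 f.py
```

```text
8.775 [0.6532 0.1321 0.0747] F [-1.1   2.75  4.59] M [ 0.441  0.102 -0.009]
9.025 [0.6533 0.1321 0.0746] F [-1.36  2.09  6.75] M [0.508 0.189 0.014]
```

Cap 3 gave about 2.5 mm at low force, much softer than the others. I'll lift off, look, and check its height again.

```bash

python3 -m inch '[{"x":-0.05,"y":0.0,"z":0.0,"wx":0.0,"wy":0.0,"wz":0.0,"fingers":0.0},{"x":-0.08,"y":0.0,"z":0.0,"wx":0.0,"wy":0.0,"wz":0.0,"fingers":0.0}]'>/dev/null; python3 f.py
python3 - <<'E'
from h import *
c=r.read_camera("side");g=c["frame"][180:280,250:390]
cv2.imwrite("pics/side2.png",cv2.cvtColor(cv2.resize(g,None,fx=5,fy=5,interpolation=cv2.INTER_CUBIC),cv2.COLOR_RGB2BGR))
E
```

```text
9.275 [0.6533 0.1303 0.1549] F [0.2  1.09 0.04] M [ 0.004 -0.049 -0.023]
```

View pics/side2.png

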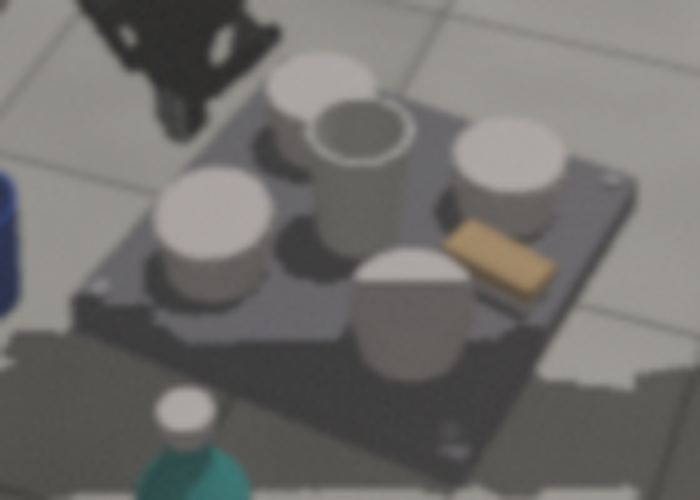

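Cap 3's top at about (213,213) is taller than before (167–258 against 172–253), so it is tipped toward the camera. I'll quantify that with an ellipse fit.

```bash
cat > e.py <<'E'
import cv2,numpy as np,sys
def fit(fn,cx=213,cy=213):
    a=cv2.imread(fn); g=a.min(2)
    m=(g>148).astype(np.uint8)
    n,l=cv2.connectedComponents(m); k=(l==l[cy,cx]).astype(np.uint8)
    cs,_=cv2.findContours(k,cv2.RETR_EXTERNAL,cv2.CHAIN_APPROX_NONE); c=max(cs,key=cv2.contourArea)
    e=cv2.fitEllipse(c); q=min(e[1])/max(e[1]); return e,q,np.arcsin(q)
for f in sys.argv[1:]: print(f,fit(f))
E
python3 e.py pics/sidez.png pics/side2.png; python3 - <<'E'
from h import *
s=r.state();c=r.read_camera("side")
d=np.array([.6501,.1067,.0755])-c["origin"];print("elev",np.arctan2(-d[2],np.hypot(*d[:2])),d)
print(to((.6501,.1067,.10)))
E
```

```text
pics/sidez.png (((212.9107666015625, 211.86326599121094), (70.13904571533203, 105.6016845703125), 86.76643371582031), 0.6641849133441762, np.float64(0.7264029719050515))
pics/side2.png (((212.1774139404297, 212.36709594726562), (84.1672592163086, 110.9104232788086), 80.49490356445312), 0.7588760075752974, np.float64(0.8615854355741825))
elev 0.7549197321800463 [ 0.3865666  -0.78700989 -0.82493972]
[ 0.0572392  -0.02478432 -0.00182529]
```

The tilt is about 0.13 rad in the view direction, so cap 3 is the loose one. Its level top was at z ≈ 0.077, so fully home is about 0.073. Next I press its middle.

```bash

python3 -m inch '[{"x":0.03,"y":-0.0248,"z":-0.0018,"wx":0.0,"wy":0.0,"wz":0.0,"fingers":0.0},{"x":0.06,"y":-0.0248,"z":-0.0018,"wx":0.0,"wy":0.0,"wz":0.0,"fingers":0.0},{"x":0.07,"y":-0.0248,"z":-0.0018,"wx":0.0,"wy":0.0,"wz":0.0,"fingers":0.0},{"x":0.07,"y":-0.0248,"z":-0.0018,"wx":0.0,"wy":0.0,"wz":0.0,"fingers":0.0}]'>/dev/null; python3 f.py; python3 -c "
from h import *
print(to((.6501,.1067,.080)))"
```

```text
9.875 [0.647  0.1071 0.0826] F [ 0.32 -0.29  1.18] M [ 0.036 -0.001  0.037]
[2.57440867e-03 5.16352808e-05 3.10663316e-03]
```

```bash

python3 -m inch '[{"x":0.002,"y":0.0,"z":0.002,"wx":0.0,"wy":0.0,"wz":0.0,"fingers":0.0},{"x":0.004,"y":0.0,"z":0.002,"wx":0.0,"wy":0.0,"wz":0.0,"fingers":0.0},{"x":0.004,"y":0.0,"z":0.002,"wx":0.0,"wy":0.0,"wz":0.0,"fingers":0.0}]'>/dev/null; python3 f.py
python3 -m inch '[{"x":0.001,"y":0.0,"z":0.0,"wx":0.0,"wy":0.0,"wz":0.0,"fingers":0.0},{"x":0.001,"y":0.0,"z":0.0,"wx":0.0,"wy":0.0,"wz":0.0,"fingers":0.0}]'>/dev/null; python3 f.py
python3 -m inch '[{"x":0.001,"y":0.0,"z":0.0,"wx":0.0,"wy":0.0,"wz":0.0,"fingers":0.0},{"x":0.001,"y":0.0,"z":0.0,"wx":0.0,"wy":0.0,"wz":0.0,"fingers":0.0}]'>/dev/null; python3 f.py
```

```text
10.25 [0.6501 0.107  0.0802] F [ 0.09 -0.58 -0.38] M [-0.034 -0.    -0.034]
10.5 [0.65   0.1069 0.079 ] F [-0.43  0.55 -0.12] M [ 0.041 -0.059  0.022]
10.75 [0.6501 0.1066 0.0783] F [-1.02 -0.68  2.81] M [-0.2    0.195  0.001]
```

```bash

python3 -m inch '[{"x":0.001,"y":0.0,"z":0.0,"wx":0.0,"wy":0.0,"wz":0.0,"fingers":0.0},{"x":0.002,"y":0.0,"z":0.0,"wx":0.0,"wy":0.0,"wz":0.0,"fingers":0.0},{"x":0.002,"y":0.0,"z":0.0,"wx":0.0,"wy":0.0,"wz":0.0,"fingers":0.0}]'>/dev/null; python3 f.py
python3 -m inch '[{"x":0.001,"y":0.0,"z":0.0,"wx":0.0,"wy":0.0,"wz":0.0,"fingers":0.0},{"x":0.001,"y":0.0,"z":0.0,"wx":0.0,"wy":0.0,"wz":0.0,"fingers":0.0}]'>/dev/null; python3 f.py
python3 -m inch '[{"x":0.001,"y":0.0,"z":0.0,"wx":0.0,"wy":0.0,"wz":0.0,"fingers":0.0},{"x":0.001,"y":0.0,"z":0.0,"wx":0.0,"wy":0.0,"wz":0.0,"fingers":0.0}]'>/dev/null; python3 f.py
```

```text
11.125 [0.65  0.106 0.077] F [-2.45 -2.53  7.73] M [-0.538  0.669 -0.028]
11.375 [0.65   0.1059 0.0762] F [-2.71 -3.01 10.27] M [-0.613  0.804  0.002]
11.625 [0.65   0.1059 0.0753] F [-3.05 -2.    9.54] M [-0.57   0.765 -0.041]
```

```bash

python3 -m inch '[{"x":0.001,"y":0.0,"z":0.0,"wx":0.0,"wy":0.0,"wz":0.0,"fingers":0.0},{"x":0.002,"y":0.0,"z":0.0,"wx":0.0,"wy":0.0,"wz":0.0,"fingers":0.0},{"x":0.002,"y":0.0,"z":0.0,"wx":0.0,"wy":0.0,"wz":0.0,"fingers":0.0}]'>/dev/null; python3 f.py
python3 -m inch '[{"x":0.001,"y":0.0,"z":0.0,"wx":0.0,"wy":0.0,"wz":0.0,"fingers":0.0},{"x":0.001,"y":0.0,"z":0.0,"wx":0.0,"wy":0.0,"wz":0.0,"fingers":0.0}]'>/dev/null; python3 f.py
python3 -m inch '[{"x":0.001,"y":0.0,"z":0.0,"wx":0.0,"wy":0.0,"wz":0.0,"fingers":0.0},{"x":0.001,"y":0.0,"z":0.0,"wx":0.0,"wy":0.0,"wz":0.0,"fingers":0.0}]'>/dev/null; python3 f.py
```

```text
12.0 [0.65   0.1059 0.0733] F [-4.19 -1.73 10.08] M [-0.581  0.739  0.035]
12.25 [0.65   0.1059 0.073 ] F [-4.77 -3.26 13.98] M [-0.668  1.19   0.051]
12.5 [0.6501 0.1059 0.0729] F [-7.45 -3.9  18.1 ] M [-0.763  1.544 -0.04 ]
```

The force now climbs steeply at z = 0.073, so it has reached the stop. One more millimetre, then I lift straight up and check.

```bash

python3 -m inch '[{"x":0.001,"y":0.0,"z":0.0,"wx":0.0,"wy":0.0,"wz":0.0,"fingers":0.0},{"x":0.001,"y":0.0,"z":0.0,"wx":0.0,"wy":0.0,"wz":0.0,"fingers":0.0}]'>/dev/null; python3 f.py
python3 -m inch '[{"x":-0.004,"y":0.0,"z":0.0,"wx":0.0,"wy":0.0,"wz":0.0,"fingers":0.0},{"x":-0.05,"y":0.0,"z":0.0,"wx":0.0,"wy":0.0,"wz":0.0,"fingers":0.0},{"x":-0.1,"y":0.0,"z":0.0,"wx":0.0,"wy":0.0,"wz":0.0,"fingers":0.0},{"x":-0.15,"y":0.0,"z":0.0,"wx":0.0,"wy":0.0,"wz":0.0,"fingers":0.0},{"x":-0.15,"y":0.0,"z":0.0,"wx":0.0,"wy":0.0,"wz":0.0,"fingers":0.0}]'>/dev/null; python3 f.py
python3 - <<'E'
from h import *
c=r.read_camera("side");g=c["frame"][180:280,250:390]
cv2.imwrite("pics/side3.png",cv2.cvtColor(cv2.resize(g,None,fx=5,fy=5,interpolation=cv2.INTER_CUBIC),cv2.COLOR_RGB2BGR))
E
python3 e.py pics/side3.png
```

```text
12.75 [0.6501 0.1059 0.0728] F [-8.95 -4.84 22.31] M [-0.89   1.924  0.022]
13.375 [0.6521 0.1081 0.2234] F [ 0.1   0.37 -0.37] M [ 0.02  -0.011  0.032]
pics/side3.png (((213.2490692138672, 216.9911346435547), (73.50601196289062, 109.61286163330078), 86.94681549072266), 0.6705965966730973, np.float64(0.7350127267432066))
```

View pics/side3.png

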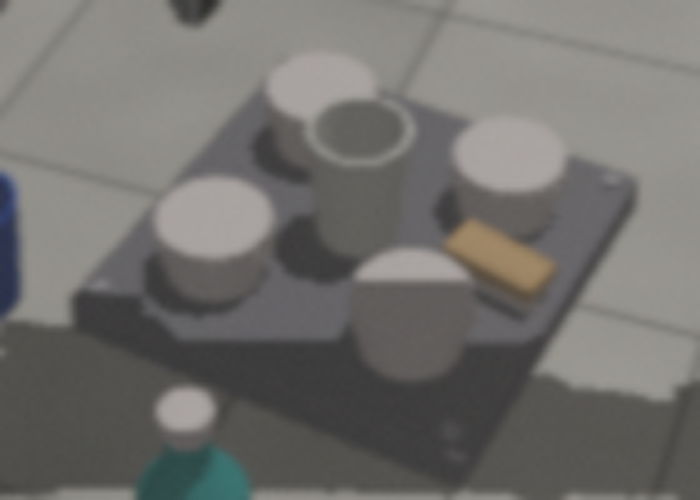

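```bash
python3 -c "
from station import r
print(r.state()['t'],r.finish_job())"
```

```text
the job is handed in; nothing more can be done
13.425 None
```

The loose cap was the one at the drain box's +x, +y corner (`place_3`). It is now pressed home and looks level, and I handed the job in at 13.4 s.

- **Finding it:** I pressed lightly near the edge of the `place_2`, `place_4` and `place_3` caps in turn. The first two were stiff, at 5.5 N and 5.35 N within about 0.8 mm, so they are sound. The `place_3` cap gave about 2.5 mm at low force, and the side view showed it tipped by about 0.13 rad. I never touched the `place_1` cap, since the loose one was already found.
- **Pressing it home:** Pressed on its middle, it slid down at about 10 N. It stopped at z ≈ 0.073 m, about 4 mm below where I first touched it, and I held 22 N against that stop.
- **Last checks:** In the side view its top ellipse is back within 0.01 rad of how it looked as found, and it sits visibly lower. The cup, the nail brush and the other caps look unmoved in that view. The gripper is clear at z ≈ 0.22 m with no contact force.

No check failed or disagreed. I didn't check seat depth or level with a second light press, and I didn't measure the positions of the things farther out again; the arm never came near them.

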